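Clear the jammed bushes at the feeder neck

ROBOT

A 6-joint arm with a two-finger parallel gripper is mounted at the origin on the work surface. World frame = base frame: x ahead of the robot, y to its left, z up, the work surface at z = 0. Lengths are in m, angles in rad, forces in N, time in s.
With the tool pointing down it reaches from about 0.25 to 0.725 m from the base axis. Payload 9.7 kg.
Tool frame: the origin (TCP) lies midway between the tips of the shut fingers; the grasp point (between the pads) lies 19 mm behind it; z points along the fingers, y is the direction in which the jaws open and shut (so a half turn about z gives the same grasp; the last joint's range is limited). The gripper opens to 85 mm and grips with 20 to 120 N. Pads are 22 mm wide; open, the fingers measure 114 mm over their backs; the gripper's body (76 mm by 85 mm) begins 54 mm behind the grasp point. The pads swing forward as they close: fully open they stand 13 mm farther back than shut.
Start: joints at [1.114, 0.087, 0.176, 1.66, 0, 1.571], TCP at [0.243, 0.494, 0.231] pointing down, gripper open.
Joint ranges: [-3.13, 3.13], [-0.85, 1.81], [-1.15, 1.24], [-2.2, 2.28], [-1.44, 1.52], [-3.14, 3.14]. Speed limits (rad/s): [2.22, 2.22, 2.57, 3.14, 3.14, 3.14].

INTERFACE

Orientations are given as a unit quaternion [w, x, y, z].
In Python, from cell import read_state, snapshot, close_job gives the robot as it stands. The module is installed in compiled form; this text tells all that it offers.
- The arm moves only by the shell command python3 -m pendant 'ROWS' [OPENING] [FORCE]. ROWS is JSON, a list of rows, each an object with "dp": the shift along the world's x, y, z in cm, a list of three; "yaw": the turn about the world's z in degrees. In form: [{"dp": [tx, ty, tz], "yaw": yaw}, ...]. A call has 1 to 8 rows; each row shifts and turns the pose as measured when the row begins; what a row does not reach is not made up. A row lasts 1/10 s, in which the tool goes at most 50 mm and 8.59 degrees, less where a joint would pass 70% of its speed; a pose out of reach is approached as far as the arm can. A call is refused whole if a number of a shift passes 5 or a number of a turn 8.59, either way. A call with a gripper value outside its range is refused whole. OPENING is the closure, from 0 (fully open) to 1 (shut), set as the call begins (- or left out, the last holds). The fingers move at their own pace and stop on an object; FORCE is the grip in N (left out, the last holds). Time passes only in rows, so rows that do not move let the fingers close. It gives the time, the measured TCP pose, the force and the opening at its end, in the units of the state.
- read_state(): the state, without advancing time (a new reading comes with each control period).
- snapshot(name): name is "scene" or "side" or "wrist"; returns a dict with "frame" (400x640x3 uint8, red, green, blue), "depth" (400x640 float32, m along the optical axis (not along the pixel's ray), 0 where there is no reading), "vfov" (degrees; the focal length in pixels is half the picture's height over the tangent of half this angle, whatever the lens; pixels are square), "cx", "cy" (the principal point, pixels), "world_from_camera" (4x4, takes a point from camera to world coordinates). Camera axes: x right, y down, z forward; pixel columns grow to the right and rows downward; lengths in m; the calibration is good to about 2 mm. The wrist camera is an equidistant fisheye: a pixel r from the principal point sees the ray r / f radians off the axis. A picture is of the moment at which its call begins.
- close_job(): hands the job in, once; it reports no verdict.
The state is a dict: "t": time; "q": joint angles; "qvel": joint speeds; "joint_torque": joint torques, N m; "ee_pos": TCP position; "eef_rot": TCP orientation; "contact_force": force on the tool from outside, world axes, zero at the start; "wrist_torque": the same for the moment, N m; "grip_width": finger opening in m.
Only numpy, scipy, OpenCV 4.12 (cv2) and the standard library are available. Lean on these libraries where they do the work, as an engineer would, in place of code of your own. Each camera call takes 0.05 s, during which the arm holds its last target.

TASK

Two round bushes have jammed side by side at the narrow neck of the parts feeder. Nudge the black one back to free the neck, then slide the silver one into the lane first and the black one in behind it, and press the pair home against the orange sprung buffer at the lane's end with a steady push of about 9 N, held for half a second, then let go. Keep the bushes on the feeder floor, never push or squeeze one with more than 16 N, and leave the spare bush, the bin and the screwdriver alone.

Things in the scene. Friction and masses are not known exactly. Their poses are not given: they have to be found in the camera images.
- neck (a point): Point on the flat, slick floor (friction about 0.3) in the middle of the feeder's narrow neck. The feeder is a fixed grey base with aluminium walls; its floor is 30 mm above the table, all walls stand 14 mm above the floor. x axis (level): along the lane, from the neck towards the buffer; y: across; z up
- chamber (a point): Point on the floor 70 mm behind the neck, axes as the neck's: middle of the chamber, which is 82 mm wide inside and reaches from its back wall at x = -124 mm (from the neck) to the neck. Two 45-degree shoulders narrow it from 82 mm wide (at x = -19 mm) to 44 mm (at x = 0)
- lane (a point): Point on the floor 50 mm past the neck, in the middle of the straight lane, 44 mm wide inside; axes as the neck's. A blue stop block ends the lane and carries an orange round pad. The pad's face is 86 to 118 mm past the neck, set anew each time, not measured: feel for it. It yields along +x, 3 N per mm from zero, over 10 mm, and springs back
- silver_c (a point): Centre (half-way up) of the silver bush: upright plain cylinder, 40 mm diameter, 40 mm high, about 0.12 kg, standing on the feeder's floor against one shoulder and, within a millimetre, against the black bush and the chamber wall. z axis up
- black_c (a point): Centre (half-way up) of the black bush: same size and weight as the silver one, standing beside it at the other shoulder; either may be on the left. Side by side, neither can enter the lane. For the silver one to slide along its shoulder into the lane, the black one must be at least 35 mm further back (-x of the neck). z axis up
- spare_c (a point): Centre of a red spare bush, 40 mm diameter and high, standing on the table beside the feeder: to be left alone
- bin_c (a point): Centre of a small open black bin, 90 x 70 x 45 mm high, on the table beside the feeder: to be left alone
- driver_grip (a point): Handle of a screwdriver lying on the table beside the feeder: to be left alone
There are look-alikes about, which are no part of the job. Leave any green or yellow look-alike of the part that bears black_c alone. There is more than one size of the part that bears silver_c; the job needs the larger.

How it is judged:
By the outcome, as a careful person would: the job done as asked, in the order asked, and still so for the second after the job is handed in, with the robot touching nothing.
It also fails if it takes over 72 s, if anything falls off the work surface, if the arm or the gripper's body presses on something with over 40 N, if the wrist force passes 120 N, or if a joint passes its speed limit or range.

## Working session

There is one attempt and no reset: what is moved stays moved. The work goes in short steps, Python scripts to look and compute and a shell command to move; the robot and the scene stay as the last step left them, time stands still between calls to the robot, and variables do not carry over. Pictures are saved under pics/ and viewed, and the job is handed in when it is done.

```bash
ls; mkdir -p pics; python3 - <<'E'
from cell import *
import cv2,numpy as np,pickle
s=read_state();print({k:np.round(v,3).tolist() for k,v in s.items()})
for n in["scene","side","wrist"]:
    d=snapshot(n);pickle.dump(d,open(f'pics/{n}0.pkl','wb'))
    cv2.imwrite(f'pics/{n}0.png',d['frame'][:,:,::-1]);print(n,d['vfov'],d['cx'],d['cy'],np.round(d['world_from_camera'],3).tolist())
E
```

```text
pics
{'t': 0.0, 'q': [1.114, 0.087, 0.175, 1.66, 0.0, 1.571], 'qvel': [0.001, 0.002, -0.001, 0.002, 0.0, 0.001], 'joint_torque': [0.0, -52.038, 46.481, 0.016, 0.0, -0.0], 'ee_pos': [0.243, 0.493, 0.231], 'eef_rot': [-0.0, 0.226, 0.974, -0.001], 'contact_force': [-0.406, 0.154, -0.049], 'wrist_torque': [-0.014, -0.012, -0.009], 'grip_width': 0.085}
scene 56.12149437931541 314.04674205903467 200.51570035002695 [[0.901, 0.296, -0.317, 0.773], [0.433, -0.649, 0.625, -0.443], [-0.02, -0.701, -0.713, 0.509], [0.0, 0.0, 0.0, 1.0]]
side 53.78645500609398 319.732983516473 202.1848895744011 [[0.997, -0.045, 0.069, 0.519], [-0.082, -0.688, 0.721, -0.499], [0.015, -0.724, -0.689, 0.507], [0.0, 0.0, 0.0, 1.0]]
wrist 65.70646984690485 323.9451323700528 197.39346762029018 [[0.441, 0.86, 0.258, 0.177], [0.898, -0.421, -0.129, 0.525], [-0.002, 0.289, -0.957, 0.373], [0.0, 0.0, 0.0, 1.0]]
```

View pics/scene0.png

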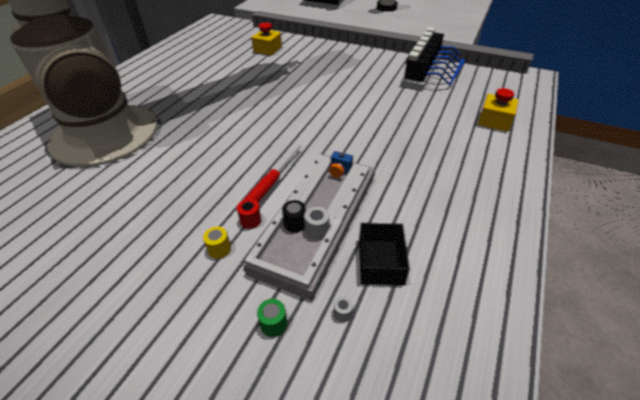

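View pics/side0.png

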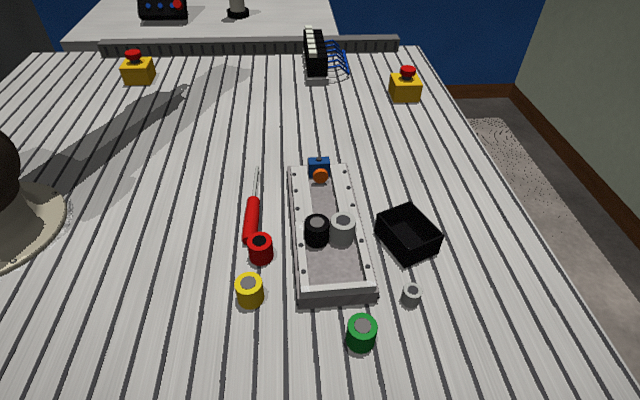

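View pics/wrist0.png

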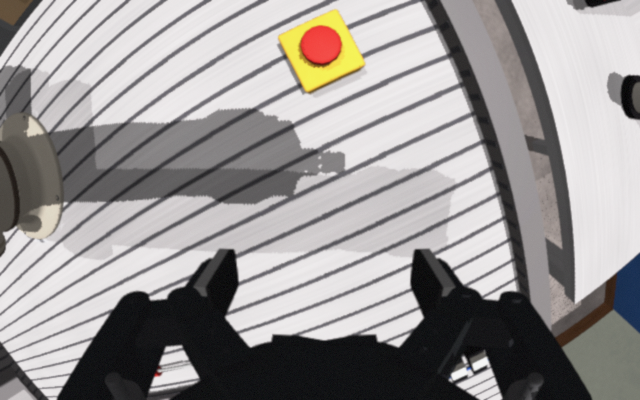

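```bash
cat >h.py <<'E'
import cv2,numpy as np,pickle
def load(n): return pickle.load(open(f'pics/{n}.pkl','rb'))
def f_of(d): return 200/np.tan(np.radians(d['vfov'])/2)
def cloud(d):
    f=f_of(d);v,u=np.mgrid[0:400,0:640];z=d['depth']
    P=np.stack([(u-d['cx'])/f*z,(v-d['cy'])/f*z,z],-1)
    T=d['world_from_camera'];return P@T[:3,:3].T+T[:3,3]
def pix(d,u,v,z):   # intersect pixel ray with plane z
    f=f_of(d);T=d['world_from_camera'];r=T[:3,:3]@np.array([(u-d['cx'])/f,(v-d['cy'])/f,1])
    k=(z-T[2,3])/r[2];return T[:3,3]+k*r
def crop(d,x0,y0,x1,y1,s,out):
    im=d['frame'][y0:y1,x0:x1,::-1];cv2.imwrite(out,cv2.resize(im,None,fx=s,fy=s,interpolation=cv2.INTER_CUBIC))
E
python3 - <<'E'
from h import *
d=load('side0');crop(d,230,140,430,310,4,'pics/c1.png')
P=cloud(d)
d2=load('scene0');crop(d2,230,140,400,300,4,'pics/c2.png');P2=cloud(d2)
for n,(D,Q) in dict(side=(d,P),scene=(d2,P2)).items():
    # tops at z~0.07
    m=(abs(Q[...,2]-0.070)<0.004)&(Q[...,0]>0.3)&(Q[...,0]<0.8)&(D['depth']>0)
    k,l,st,c=cv2.connectedComponentsWithStats(m.astype(np.uint8))
    for i in range(1,k):
        if st[i,4]>30: 
            q=Q[l==i];print(n,c[i].round(),st[i,4],q.mean(0).round(4),q.min(0).round(4),q.max(0).round(4),D['frame'][l==i].mean(0).round())
E
```

```text
side [317.  46.] 375 [0.6045 0.5788 0.0715] [0.572  0.4935 0.0661] [0.6269 0.7016 0.074 ] [20. 20. 20.]
side [329. 222.] 783 [ 0.5738 -0.0857  0.0687] [ 0.5348 -0.1052  0.066 ] [ 0.6137 -0.0648  0.0717] [94. 93. 91.]
scene [428.  49.] 425 [0.6114 0.5789 0.0715] [0.5739 0.4948 0.0661] [0.6285 0.7    0.074 ] [22. 21. 21.]
scene [306. 212.] 733 [ 0.5763 -0.0862  0.0688] [ 0.5353 -0.1052  0.066 ] [ 0.6151 -0.0646  0.071 ] [96. 94. 94.]
```

View pics/c1.png

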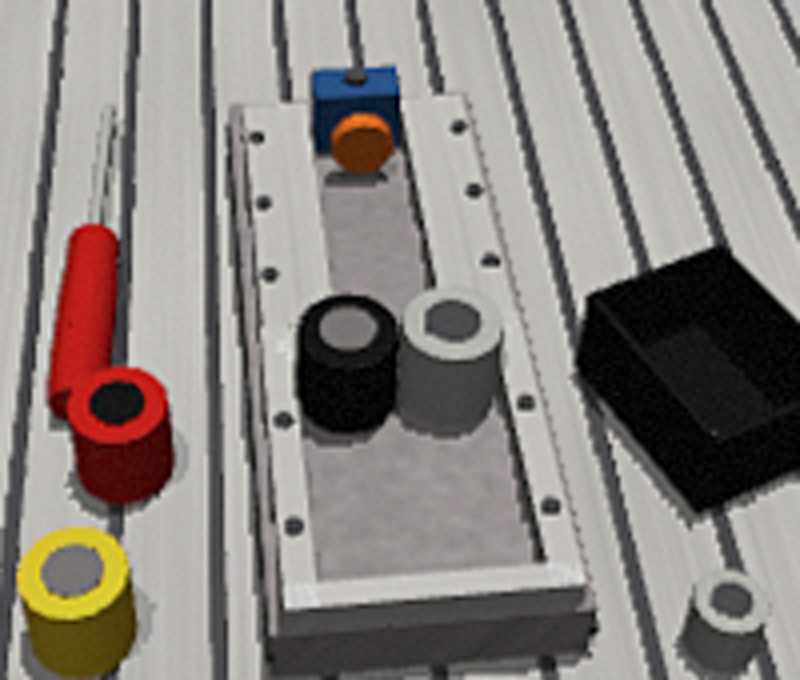

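View pics/c2.png

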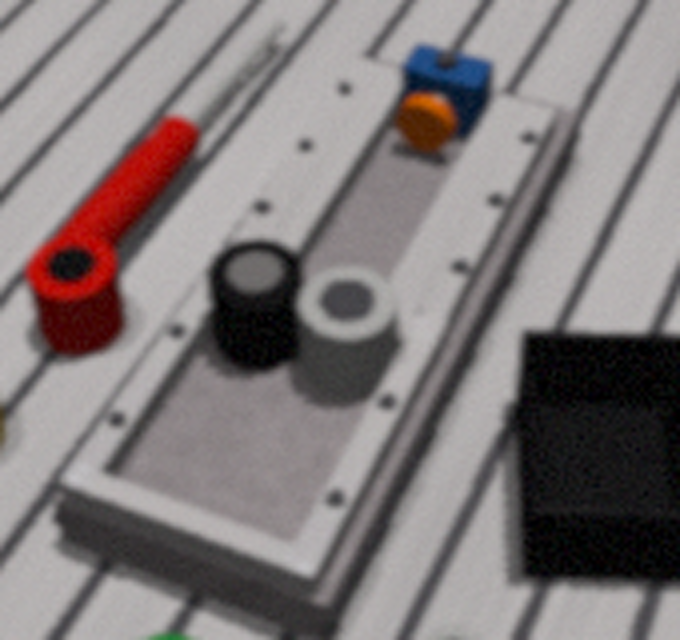

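Candidates (side picture): black bush (317,230) vs yellow (249,290), green (361,332), red spare (260,248), black bin (409,233); silver bush (342,230) vs smaller silver (411,294). I choose the black and the big silver in the feeder. The crop agrees: black on the left, silver on the right, and the lane runs up to the orange pad (320,175).

```bash
python3 - <<'E'
from h import *
from scipy.optimize import minimize
A=[]
for n in['side0','scene0']:
    d=load(n);P=cloud(d);P=P[d['depth']>0];P=P[(P[:,0]>.45)&(P[:,0]<.72)&(P[:,1]>-.25)&(P[:,1]<.12)]
    A.append(P)
    for z0 in(0.0,.03,.044):
        q=P[abs(P[:,2]-z0)<.005]; print(n,z0,np.median(q[:,2]).round(4),len(q))
    # bushes' tops
    t=P[(P[:,2]>.066)&(P[:,2]<.073)&(P[:,1]<-.04)&(P[:,1]>-.12)]
    def cost(p):
        r=lambda c:np.hypot(t[:,0]-c[0],t[:,1]-c[1])
        return np.sum(np.maximum(0,np.minimum(r(p[:2]),r(p[2:]))-.0195)**2)*1e6 
    # simple: split by kmeans
    _,lab,c=cv2.kmeans(t[:,:2].astype(np.float32),2,None,(3,50,1e-6),5,0)
    r=minimize(cost,c.ravel(),method='Nelder-Mead',options=dict(xatol=1e-5,fatol=1e-6,maxiter=4000));print(n,'kmeans',c.round(4).tolist(),'fit',r.x.round(4),r.fun)
# feeder fit: classify points
import itertools
def inside(p,X):
    c,s=np.cos(p[2]),np.sin(p[2]);dx=X[:,0]-p[0];dy=X[:,1]-p[1]
    x=c*dx+s*dy;y=abs(-s*dx+c*dy)
    hw=np.clip(np.where(x>0,22,22-x*1000),22,41)/1000
    return np.minimum(hw-y,x+.124)   # signed, + inside
for n,P in zip(('side','scene','both'),A+[np.vstack(A)]):
    fl=P[abs(P[:,2]-.03)<.003];wt=P[abs(P[:,2]-.044)<.003]
    def cost(p):
        # only points near
        c=np.cos(p[2]);a=inside(p,fl);b=inside(p,wt)
        return np.mean(np.clip(-a,0,.01))*1e3*len(fl)+np.sum(np.clip(b,0,.01))*1e3
    best=None
    for yaw in(1.5,1.57,1.64,1.7):
        r=minimize(cost,[.575,-.045,yaw],method='Nelder-Mead',options=dict(xatol=1e-5,fatol=1e-4,maxiter=4000,initial_simplex=[[.575,-.06,yaw],[.585,-.06,yaw],[.575,-.04,yaw],[.575,-.06,yaw+.08]]))
        if best is None or r.fun<best.fun:best=r
    print(n,best.x.round(4),np.degrees(best.x[2]).round(2),best.fun,len(fl),len(wt))
d=load('side0');P=cloud(d)
m=(d['frame'][...,0]>150)&(d['frame'][...,1]<110)&(d['frame'][...,2]<60)&(P[...,1]>0)&(P[...,0]>.5)&(P[...,0]<.65);q=P[m];print('pad',len(q),np.median(q,0).round(4),q.min(0).round(3),q.max(0).round(3))
E
```

```text
side0 0.0 -0.0012 15377
side0 0.03 0.0286 4869
side0 0.044 0.0425 4431
side0 kmeans [[0.5537999868392944, -0.08649999648332596], [0.5943999886512756, -0.08489999920129776]] fit [ 0.554  -0.0854  0.5946 -0.0838] 4.707964089168518
scene0 0.0 -0.001 14353
scene0 0.03 0.0288 4530
scene0 0.044 0.0426 4259
scene0 kmeans [[0.5961999893188477, -0.08550000190734863], [0.555400013923645, -0.08699999749660492]] fit [ 0.5957 -0.0842  0.5549 -0.0857] 3.553529862449718
side [ 0.5739 -0.061   1.5968] 91.49 13542.48241110293 4169 3671
scene [ 0.574  -0.0612  1.5984] 91.58 12901.071043661002 3831 3515
both [ 0.574  -0.0611  1.5973] 91.52 26446.371674100978 8000 7186
pad 23 [0.5707 0.0511 0.0589] [0.56  0.046 0.049] [0.582 0.068 0.062]
```

```bash
python3 -m pendant '[{"dp":[2.4,-4.1,0],"yaw":-5},{"dp":[2.4,-4.1,0],"yaw":-5},{"dp":[2.4,-4.1,0],"yaw":-5},{"dp":[2.4,-4.1,0],"yaw":-5},{"dp":[2.4,-4.1,0],"yaw":-5},{"dp":[2.4,-4.1,0],"yaw":-5},{"dp":[2.4,-4.1,0],"yaw":-5},{"dp":[0,0,0],"yaw":0}]' 1 20
```

```text
t: 0.95
ee_pos: [0.4129, 0.1955, 0.2271]
eef_rot: [-0.001, 0.518, 0.856, -0.002]
contact_force: [-0.0, 0.3, 0.5]
grip_width: 0.0001
```

```bash
python3 -m pendant '[{"dp":[2.3,-3.9,0],"yaw":-4.4},{"dp":[2.3,-3.9,0],"yaw":-4.4},{"dp":[2.3,-3.9,0],"yaw":-4.4},{"dp":[2.3,-3.9,0],"yaw":-4.4},{"dp":[2.3,-3.9,0],"yaw":-4.4},{"dp":[2.0,-3.5,0],"yaw":-4},{"dp":[0,0,0],"yaw":0}]'
cat >>h.py <<'E'
def st():
    from cell import read_state
    s=read_state();w,x,y,z=s['eef_rot']
    from scipy.spatial.transform import Rotation as R
    M=R.from_quat([x,y,z,w]).as_matrix()
    print('t',round(s['t'],2),'pos',np.round(s['ee_pos'],4),'toolx yaw',np.degrees(np.arctan2(M[1,0],M[0,0])).round(2),'toolz',M[:,2].round(3),'F',np.round(s['contact_force'],2),'q6',round(s['q'][5],2))
    return s
def snap(n,name):
    from cell import snapshot
    d=snapshot(n);pickle.dump(d,open(f'pics/{name}.pkl','wb'));cv2.imwrite(f'pics/{name}.png',d['frame'][:,:,::-1]);return d
E
python3 -c "
from h import *
st();snap('wrist','w1');d=snap('side','s1')"
```

```text
t: 1.65
ee_pos: [0.5511, -0.0415, 0.2252]
eef_rot: [-0.002, 0.701, 0.713, -0.001]
contact_force: [-1.0, -0.2, -1.5]
grip_width: -0.0
t 1.65 pos [ 0.5511 -0.0415  0.2252] toolx yaw 90.94 toolz [-0.005  0.001 -1.   ] F [-1.02 -0.25 -1.46] q6 1.48
```

View pics/w1.png

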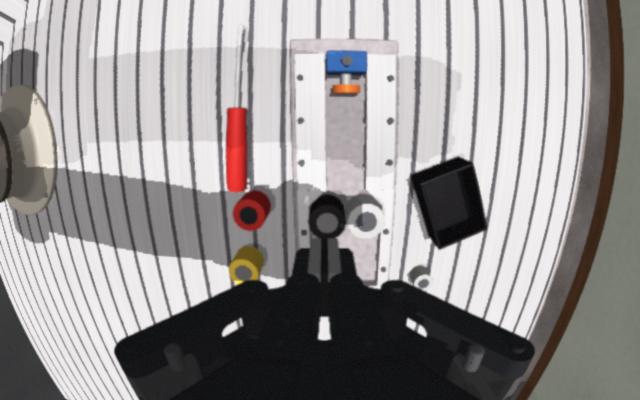

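View pics/s1.png

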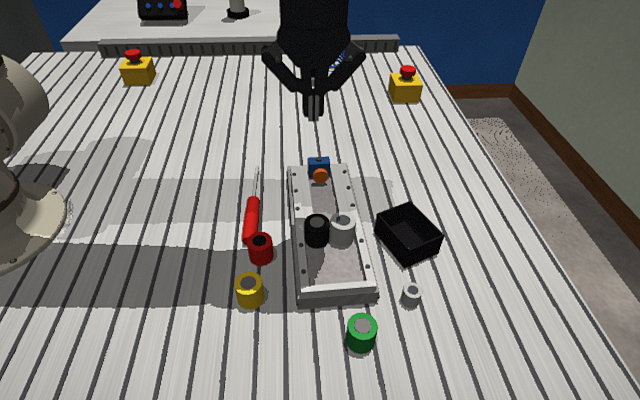

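The wrist picture shows black at (327,215), silver at (367,217), the orange pad at (346,88) and a clear lane. I'll go down in front of the black bush, above the wall tops.

```bash
python3 -m pendant '[{"dp":[0.1,0,-3.5],"yaw":0.5},{"dp":[0.1,0,-3.5],"yaw":0},{"dp":[0,0,-3.5],"yaw":0},{"dp":[0,0,-3],"yaw":0},{"dp":[0,0,-2],"yaw":0},{"dp":[0,0,0],"yaw":0}]'
python3 -c "
from h import *
st();d=snap('side','s2');crop(d,230,140,430,310,4,'pics/c3.png')"
```

```text
t: 2.35
ee_pos: [0.5488, -0.0294, 0.0676]
eef_rot: [-0.002, 0.691, 0.723, 0.0]
contact_force: [-0.2, -0.1, 0.1]
grip_width: 0.0003
t 2.35 pos [ 0.5488 -0.0294  0.0676] toolx yaw 92.62 toolz [-0.003  0.004 -1.   ] F [-0.2  -0.06  0.1 ] q6 1.47
```

View pics/c3.png

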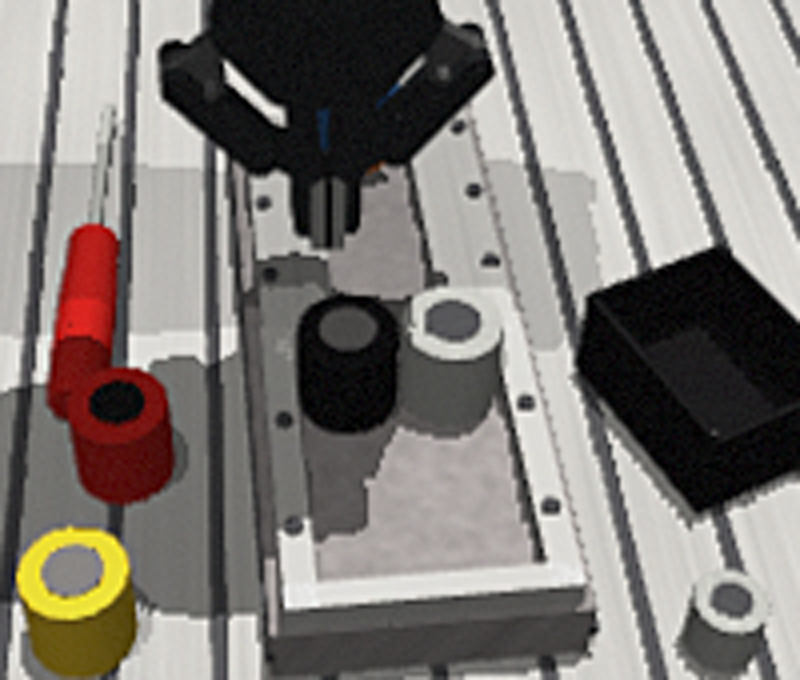

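```bash
python3 -m pendant '[{"dp":[0.2,0,-0.9],"yaw":-0.5},{"dp":[0.2,-0.2,-0.8],"yaw":0},{"dp":[0,0,0],"yaw":0},{"dp":[0,0,0],"yaw":0},{"dp":[0,0,0],"yaw":0}]'
python3 -c "
from h import *
st()"
```

```text
t: 2.9
ee_pos: [0.5562, -0.0301, 0.0561]
eef_rot: [0.001, 0.693, 0.721, 0.003]
contact_force: [-0.0, -0.3, 0.6]
grip_width: 0.0
t 2.9 pos [ 0.5562 -0.0301  0.0561] toolx yaw 92.24 toolz [ 0.006  0.003 -1.   ] F [-0.01 -0.26  0.61] q6 1.48
```

```bash
python3 -m pendant '[{"dp":[-0.1,-0.4,-0.3],"yaw":-0.3},{"dp":[-0.1,-0.4,-0.2],"yaw":0},{"dp":[0,-0.4,-0.1],"yaw":0},{"dp":[0,-0.3,-0.1],"yaw":0},{"dp":[0,-0.2,0],"yaw":0},{"dp":[0,-0.2,0],"yaw":0}]'
python3 -c "
from h import *
st()"
```

```text
t: 3.5
ee_pos: [0.5543, -0.0513, 0.0492]
eef_rot: [0.001, 0.695, 0.719, 0.004]
contact_force: [0.7, -0.6, -0.9]
grip_width: 0.0002
t 3.5 pos [ 0.5543 -0.0513  0.0492] toolx yaw 91.87 toolz [ 0.007  0.003 -1.   ] F [ 0.68 -0.57 -0.91] q6 1.44
```

```bash
python3 -m pendant '[{"dp":[0,-0.2,0],"yaw":0},{"dp":[0,-0.2,0],"yaw":0},{"dp":[0,-0.2,0],"yaw":0},{"dp":[0,-0.2,0],"yaw":0},{"dp":[0,-0.3,0],"yaw":0},{"dp":[0,-0.3,0],"yaw":0},{"dp":[0,-0.3,0],"yaw":0},{"dp":[0,-0.3,0],"yaw":0}]'
python3 -c "
from h import *
st();d=snap('side','s3');crop(d,230,140,430,310,4,'pics/c4.png')"
```

```text
t: 4.3
ee_pos: [0.5544, -0.0726, 0.0493]
eef_rot: [0.001, 0.695, 0.719, 0.004]
contact_force: [0.1, -0.1, 0.3]
grip_width: 0.0003
t 4.3 pos [ 0.5544 -0.0726  0.0493] toolx yaw 91.9 toolz [ 0.007  0.004 -1.   ] F [ 0.14 -0.07  0.32] q6 1.41
```

View pics/c4.png

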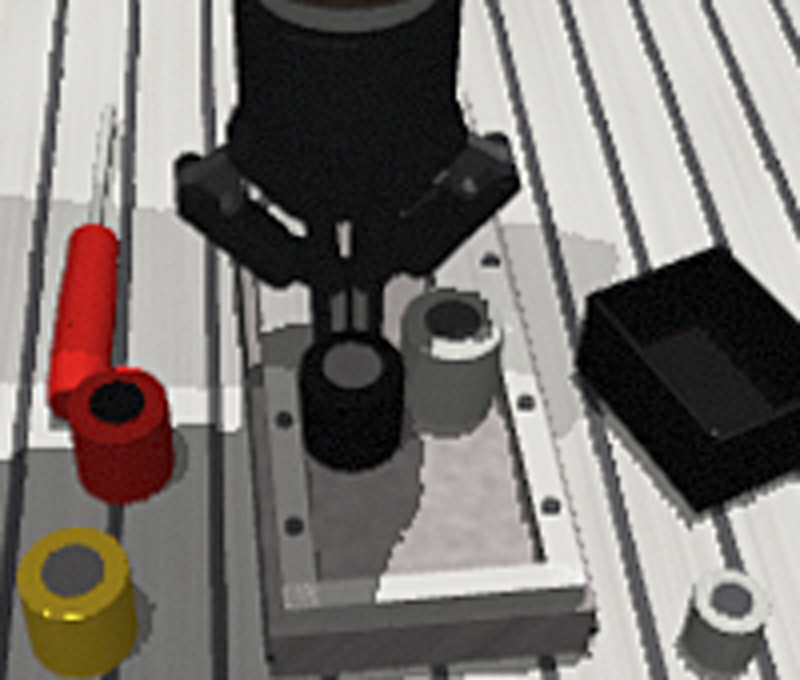

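```bash
python3 -m pendant '[{"dp":[0,-0.3,0],"yaw":0},{"dp":[0,-0.3,0],"yaw":0},{"dp":[0,-0.3,0],"yaw":0},{"dp":[0,-0.3,0],"yaw":0},{"dp":[0,-0.3,0],"yaw":0},{"dp":[0,-0.3,0],"yaw":0},{"dp":[0,-0.3,0],"yaw":0},{"dp":[0,-0.2,0],"yaw":0}]'
python3 -c "
from h import *
st()"
```

```text
t: 5.15
ee_pos: [0.5545, -0.098, 0.0494]
eef_rot: [0.001, 0.695, 0.719, 0.004]
contact_force: [0.3, 1.0, 0.6]
grip_width: -0.0002
t 5.15 pos [ 0.5545 -0.098   0.0494] toolx yaw 91.88 toolz [ 0.008  0.004 -1.   ] F [0.26 1.04 0.58] q6 1.36
```

```bash
python3 -m pendant '[{"dp":[0,-0.3,0],"yaw":0},{"dp":[0,-0.3,0],"yaw":0},{"dp":[0,-0.3,0],"yaw":0},{"dp":[0,-0.3,0],"yaw":0},{"dp":[0,-0.2,0],"yaw":0},{"dp":[0,-0.1,0],"yaw":0},{"dp":[0,0,0],"yaw":0}]'
python3 -m pendant '[{"dp":[0,0.3,0],"yaw":0},{"dp":[0,0.3,1],"yaw":0},{"dp":[0,0,3],"yaw":0},{"dp":[0,0,3],"yaw":0},{"dp":[0,0,3],"yaw":0},{"dp":[0,0,0],"yaw":0}]'
python3 -c "
from h import *
st();d=snap('side','s4');crop(d,230,140,430,310,4,'pics/c5.png');d=snap('scene','sc4');d=snap('wrist','w4')"
```

```text
t: 5.85
ee_pos: [0.5545, -0.1146, 0.0494]
eef_rot: [0.002, 0.695, 0.719, 0.004]
contact_force: [0.5, 0.5, -0.5]
grip_width: 0.0001
t: 6.45
ee_pos: [0.5529, -0.1068, 0.1549]
eef_rot: [0.001, 0.695, 0.719, 0.003]
contact_force: [0.0, -0.7, -0.3]
grip_width: -0.0001
t 6.45 pos [ 0.5529 -0.1068  0.1549] toolx yaw 91.91 toolz [ 0.006  0.003 -1.   ] F [ 0.01 -0.71 -0.32] q6 1.34
```

View pics/c5.png

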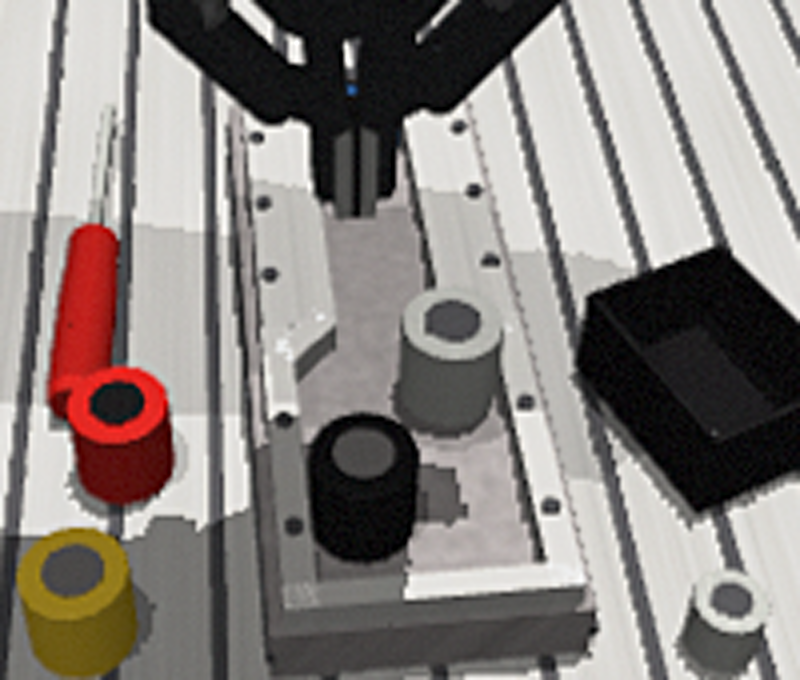

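View pics/sc4.png

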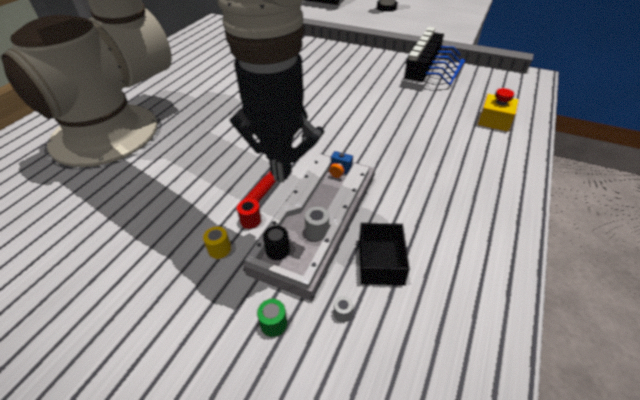

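View pics/w4.png

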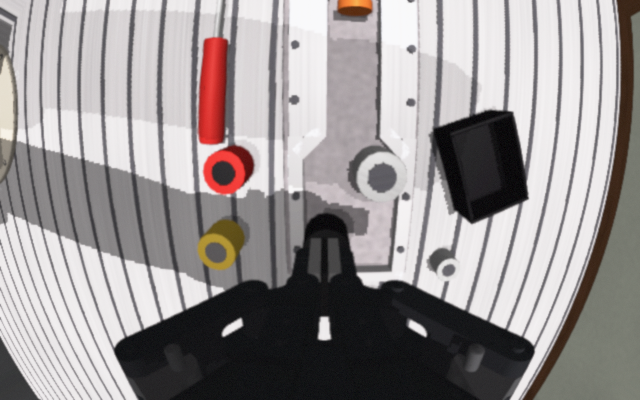

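Black now stands well back (side crop (365,490)) and silver is still at the right shoulder (450,365). Next I measure both.

```bash
cat >>h.py <<'E'
def bushes(name):
    d=load(name);P=cloud(d);P=P[d['depth']>0]
    t=P[(P[:,2]>.066)&(P[:,2]<.073)&(P[:,0]>.52)&(P[:,0]<.63)&(P[:,1]<.06)&(P[:,1]>-.2)]
    from scipy.optimize import minimize
    _,lab,c=cv2.kmeans(t[:,:2].astype(np.float32),2,None,(3,50,1e-6),5,0)
    out=[]
    for i in(0,1):
        q=t[lab.ravel()==i];r=minimize(lambda p:np.sum(np.maximum(0,np.hypot(q[:,0]-p[0],q[:,1]-p[1])-.0195)**2)*1e6,c[i],method='Nelder-Mead');out.append(r.x.round(4).tolist()+[len(q)])
    print(name,out)
E
python3 -c "
from h import *
bushes('s4');bushes('sc4')"
```

```text
s4 [[0.5548999905586243, -0.14589999616146088, 489], [0.5946999788284302, -0.08389999717473984, 389]]
sc4 [[0.5956000089645386, -0.08449999988079071, 375], [0.5557000041007996, -0.14659999310970306, 432]]
```

```bash
python3 -m pendant '[{"dp":[1.2,0,0],"yaw":7.5},{"dp":[1.2,0,0],"yaw":7.5},{"dp":[1.2,0,0],"yaw":7.5},{"dp":[1.2,0,0],"yaw":7.5},{"dp":[1.2,-0.2,0],"yaw":7.5},{"dp":[1.2,-0.3,0],"yaw":7.5},{"dp":[0,0,0],"yaw":0}]'
python3 -c "
from h import *
st()"
```

```text
t: 7.3
ee_pos: [0.6215, -0.1102, 0.1402]
eef_rot: [-0.009, 0.353, 0.936, -0.002]
contact_force: [-0.7, -0.4, 0.3]
grip_width: -0.0
t 7.3 pos [ 0.6215 -0.1102  0.1402] toolx yaw 138.66 toolz [-0.018  0.002 -1.   ] F [-0.73 -0.42  0.27] q6 0.55
```

```bash
python3 -m pendant '[{"dp":[0.2,-0.2,-2],"yaw":-1},{"dp":[0.1,-0.2,-2],"yaw":-0.5},{"dp":[0.1,0,-2],"yaw":0},{"dp":[0,0,-1],"yaw":0},{"dp":[0,0,0],"yaw":0},{"dp":[0,0,0],"yaw":0}]'
python3 -c "
from h import *
st()"
```

```text
t: 7.9
ee_pos: [0.6211, -0.1131, 0.0642]
eef_rot: [-0.012, 0.375, 0.927, -0.003]
contact_force: [0.2, 0.5, 0.5]
grip_width: 0.0002
t 7.9 pos [ 0.6211 -0.1131  0.0642] toolx yaw 135.96 toolz [-0.025  0.004 -1.   ] F [0.17 0.53 0.46] q6 0.59
```

```bash
python3 -m pendant '[{"dp":[0.2,0.2,-0.7],"yaw":0.5},{"dp":[0,0,-0.5],"yaw":0},{"dp":[0,0,-0.1],"yaw":0},{"dp":[0,0,0],"yaw":0},{"dp":[0,0,0],"yaw":0}]'
python3 -c "
from h import *
st();d=snap('side','s5');crop(d,230,140,430,310,4,'pics/c6.png')"
```

```text
t: 8.4
ee_pos: [0.6244, -0.1109, 0.053]
eef_rot: [-0.01, 0.371, 0.929, -0.003]
contact_force: [0.1, -0.4, -0.4]
grip_width: -0.0002
t 8.4 pos [ 0.6244 -0.1109  0.053 ] toolx yaw 136.42 toolz [-0.021  0.003 -1.   ] F [ 0.12 -0.41 -0.42] q6 0.59
```

View pics/c6.png

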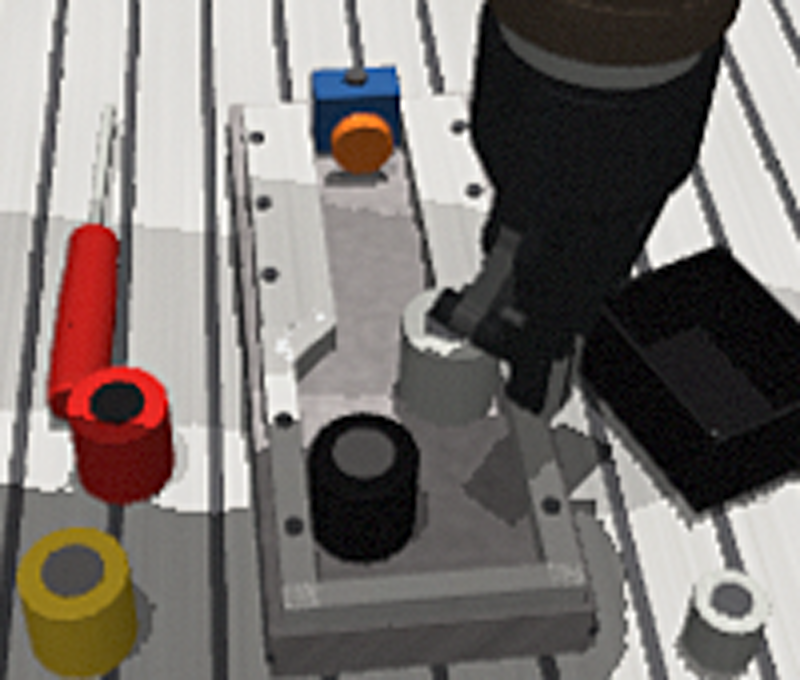

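```bash
python3 -m pendant '[{"dp":[-0.2,0.2,-0.1],"yaw":0},{"dp":[-0.2,0.2,-0.1],"yaw":0},{"dp":[-0.2,0.2,0],"yaw":0},{"dp":[-0.2,0.2,0],"yaw":0},{"dp":[-0.15,0.15,0],"yaw":0},{"dp":[-0.15,0.15,0],"yaw":0},{"dp":[-0.15,0.15,0],"yaw":0},{"dp":[-0.15,0.15,0],"yaw":0}]'
python3 -c "
from h import *
st()"
```

```text
t: 9.25
ee_pos: [0.6095, -0.096, 0.0515]
eef_rot: [-0.01, 0.371, 0.928, -0.003]
contact_force: [0.5, 0.5, 0.1]
grip_width: 0.0001
t 9.25 pos [ 0.6095 -0.096   0.0515] toolx yaw 136.41 toolz [-0.02   0.002 -1.   ] F [0.47 0.52 0.09] q6 0.6
```

```bash
python3 -m pendant '[{"dp":[-0.15,0.14,-0.05],"yaw":0},{"dp":[-0.15,0.14,0],"yaw":0},{"dp":[-0.15,0.14,0],"yaw":0},{"dp":[-0.15,0.14,0],"yaw":0},{"dp":[-0.15,0.14,0],"yaw":0},{"dp":[-0.15,0.14,0],"yaw":0},{"dp":[-0.1,0.1,0],"yaw":0},{"dp":[0,0,0],"yaw":0}]'
python3 -c "
from h import *
st();d=snap('side','s6');crop(d,230,140,430,310,4,'pics/c7.png')
bushes('s6')"
```

```text
t: 10.05
ee_pos: [0.5986, -0.0856, 0.0511]
eef_rot: [-0.01, 0.371, 0.928, -0.003]
contact_force: [0.1, 0.1, 0.4]
grip_width: 0.0005
t 10.05 pos [ 0.5986 -0.0856  0.0511] toolx yaw 136.41 toolz [-0.02   0.002 -1.   ] F [0.05 0.1  0.37] q6 0.62
s6 [[0.5813000202178955, -0.08030000329017639, 183], [0.5548999905586243, -0.1462000012397766, 491]]
```

View pics/c7.png

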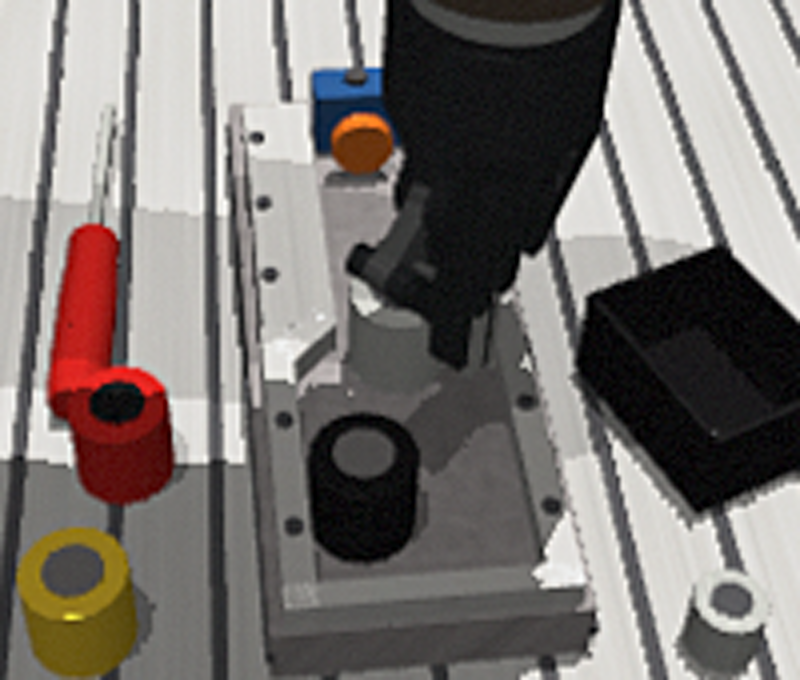

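```bash
python3 -m pendant '[{"dp":[-0.1,0.1,0],"yaw":0},{"dp":[-0.1,0.1,0],"yaw":0},{"dp":[0,0,0],"yaw":0},{"dp":[0.3,-0.3,0],"yaw":0},{"dp":[0.2,-0.4,2],"yaw":0},{"dp":[0,-0.3,2.5],"yaw":0},{"dp":[0,0,1],"yaw":0},{"dp":[0,0,0],"yaw":0}]'
python3 -m pendant '[{"dp":[-0.4,-0.2,0],"yaw":-7.5},{"dp":[-0.4,-0.2,0],"yaw":-7.5},{"dp":[-0.4,0,0],"yaw":-7.5},{"dp":[-0.4,0,0],"yaw":-7.5},{"dp":[-0.4,0,0],"yaw":-7.5},{"dp":[-0.3,0,0],"yaw":-7},{"dp":[0,0,0],"yaw":0},{"dp":[0,0,0],"yaw":0}]'
python3 -c "
from h import *
st();d=snap('side','s7');snap('scene','sc7');crop(d,230,140,430,310,4,'pics/c8.png')
bushes('s7');bushes('sc7')"
```

```text
t: 10.9
ee_pos: [0.6014, -0.0942, 0.1064]
eef_rot: [-0.011, 0.371, 0.929, -0.003]
contact_force: [-0.1, 0.6, 0.0]
grip_width: 0.0003
t: 11.7
ee_pos: [0.576, -0.0974, 0.0976]
eef_rot: [-0.015, 0.704, 0.71, 0.0]
contact_force: [0.4, -0.3, 0.2]
grip_width: -0.0002
t 11.7 pos [ 0.576  -0.0974  0.0976] toolx yaw 90.4 toolz [-0.02   0.021 -1.   ] F [ 0.43 -0.3   0.23] q6 1.39
s7 [[0.5733000040054321, -0.06400000303983688, 158], [0.5547999739646912, -0.1462000012397766, 497]]
sc7 [[0.5752000212669373, -0.06400000303983688, 208], [0.5559999942779541, -0.1467999964952469, 436]]
```

View pics/c8.png

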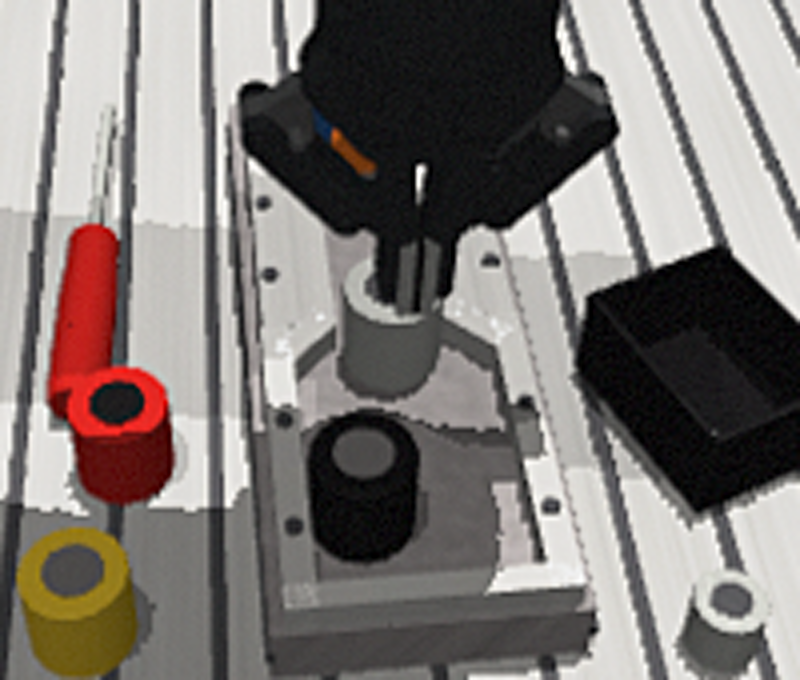

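```bash
python3 -m pendant '[{"dp":[0,-0.4,-1],"yaw":0.7},{"dp":[0,-0.2,-1.2],"yaw":0.5},{"dp":[0,0,-1.2],"yaw":0},{"dp":[0,0,-0.6],"yaw":0},{"dp":[0,0,0],"yaw":0},{"dp":[0,0,0],"yaw":0}]'
python3 -c "
from h import *
st()"
```

```text
t: 12.4
ee_pos: [0.5755, -0.1038, 0.0522]
eef_rot: [-0.016, 0.695, 0.719, -0.001]
contact_force: [0.5, 0.4, 0.2]
grip_width: 0.0002
t 12.4 pos [ 0.5755 -0.1038  0.0522] toolx yaw 91.94 toolz [-0.023  0.021 -1.   ] F [0.47 0.42 0.23] q6 1.35
```

```bash
python3 -m pendant '[{"dp":[0,0.2,-0.1],"yaw":0},{"dp":[0,0.2,-0.1],"yaw":0},{"dp":[0,0.2,0],"yaw":0},{"dp":[0,0.2,0],"yaw":0},{"dp":[0,0.2,0],"yaw":0},{"dp":[0,0.2,0],"yaw":0},{"dp":[-0.03,0.2,0],"yaw":0},{"dp":[-0.03,0.2,0],"yaw":0}]'
python3 -c "
from h import *
st()"
```

```text
t: 13.2
ee_pos: [0.5758, -0.0865, 0.0518]
eef_rot: [-0.014, 0.695, 0.719, -0.0]
contact_force: [-0.4, -0.9, -0.4]
grip_width: 0.0003
t 13.2 pos [ 0.5758 -0.0865  0.0518] toolx yaw 91.96 toolz [-0.021  0.02  -1.   ] F [-0.4  -0.92 -0.43] q6 1.38
```

```bash
python3 -m pendant '[{"dp":[-0.05,0.3,-0.05],"yaw":0},{"dp":[-0.05,0.3,-0.05],"yaw":0},{"dp":[-0.03,0.3,0],"yaw":0},{"dp":[-0.02,0.3,0],"yaw":0},{"dp":[-0.02,0.3,0],"yaw":0},{"dp":[-0.01,0.3,0],"yaw":0},{"dp":[-0.01,0.3,0],"yaw":0},{"dp":[-0.01,0.3,0],"yaw":0}]'
python3 -c "
from h import *
st()"
```

```text
t: 14.0
ee_pos: [0.5737, -0.0605, 0.0509]
eef_rot: [-0.014, 0.695, 0.719, -0.0]
contact_force: [0.5, -0.2, 0.6]
grip_width: 0.0002
t 14.0 pos [ 0.5737 -0.0605  0.0509] toolx yaw 91.95 toolz [-0.02  0.02 -1.  ] F [ 0.46 -0.21  0.62] q6 1.42
```

```bash
python3 -m pendant '[{"dp":[-0.01,0.3,0],"yaw":0},{"dp":[-0.01,0.3,0],"yaw":0},{"dp":[-0.01,0.3,0],"yaw":0},{"dp":[-0.01,0.3,0],"yaw":0},{"dp":[-0.01,0.3,0],"yaw":0},{"dp":[-0.01,0.3,0],"yaw":0},{"dp":[-0.01,0.3,0],"yaw":0},{"dp":[0,0.2,0],"yaw":0}]'
python3 -m pendant '[{"dp":[0,-0.3,0],"yaw":0},{"dp":[0,-0.4,1],"yaw":0},{"dp":[0,-1,2.5],"yaw":0},{"dp":[0,-2,2],"yaw":0},{"dp":[0,-3,0],"yaw":0},{"dp":[0,-3,0],"yaw":0},{"dp":[0,-3,0],"yaw":0},{"dp":[0,0,0],"yaw":0}]'
python3 -c "
from h import *
st();d=snap('side','s8');snap('scene','sc8');crop(d,230,140,430,310,4,'pics/c9.png')
bushes('s8');bushes('sc8')"
```

```text
t: 14.8
ee_pos: [0.5729, -0.0353, 0.0509]
eef_rot: [-0.014, 0.695, 0.719, -0.0]
contact_force: [0.8, -1.4, 0.1]
grip_width: -0.0
t: 15.6
ee_pos: [0.5726, -0.168, 0.1131]
eef_rot: [-0.013, 0.694, 0.72, 0.001]
contact_force: [0.1, -0.6, 0.0]
grip_width: 0.0002
t 15.6 pos [ 0.5726 -0.168   0.1131] toolx yaw 92.1 toolz [-0.017  0.019 -1.   ] F [ 0.06 -0.6   0.04] q6 1.24
s8 [[0.5526000261306763, -0.14319999516010284, 233], [0.5551000237464905, -0.1477999985218048, 255]]
sc8 [[0.5720999836921692, -0.005400000140070915, 287], [0.5559999942779541, -0.1469999998807907, 311]]
```

View pics/c9.png

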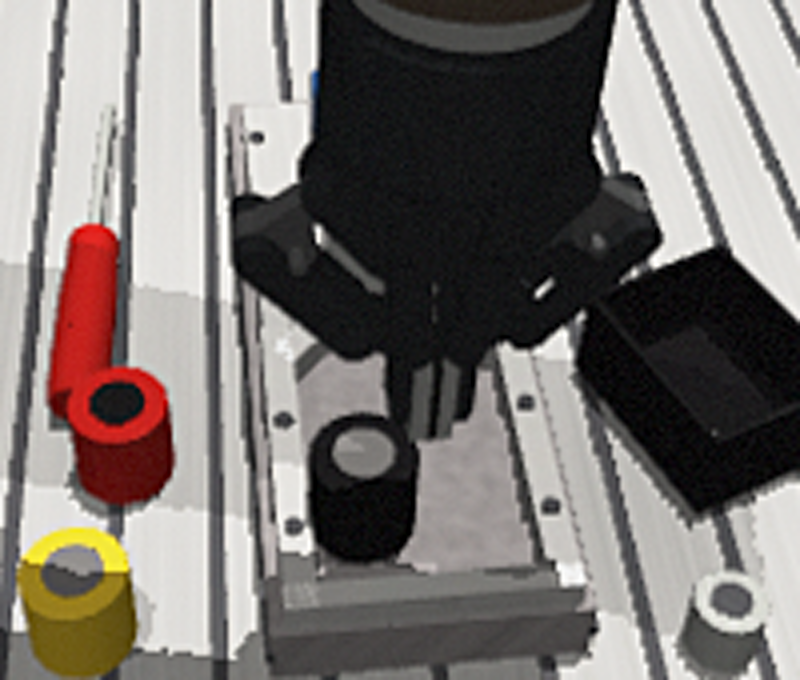

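View pics/sc8.png

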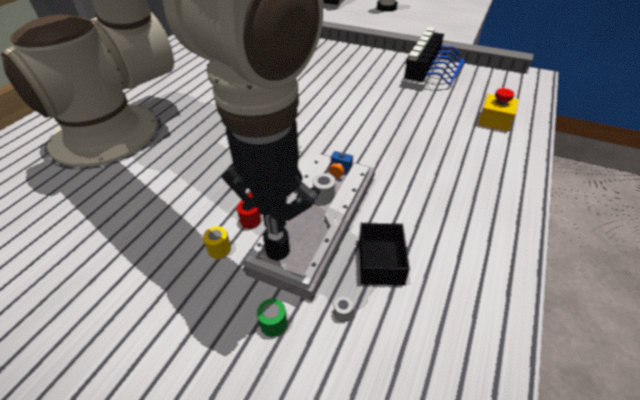

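```bash
python3 -m pendant '[{"dp":[-0.7,-0.3,0],"yaw":-7.5},{"dp":[-0.7,-0.2,0],"yaw":-7.5},{"dp":[-0.7,-0.1,0],"yaw":-7.5},{"dp":[-0.7,0,0],"yaw":-7.5},{"dp":[-0.7,0,0],"yaw":-7.5},{"dp":[-0.7,0,0],"yaw":-7},{"dp":[0,0,0],"yaw":0},{"dp":[0,0,0],"yaw":0}]'
python3 -c "
from h import *
st()"
```

```text
t: 16.5
ee_pos: [0.5297, -0.1646, 0.1152]
eef_rot: [-0.012, 0.918, 0.395, 0.007]
contact_force: [0.3, 0.3, 0.5]
grip_width: 0.0002
t 16.5 pos [ 0.5297 -0.1646  0.1152] toolx yaw 46.56 toolz [ 0.003  0.028 -1.   ] F [0.33 0.34 0.46] q6 2.01
```

```bash
python3 -m pendant '[{"dp":[-0.1,-0.7,0],"yaw":0},{"dp":[-0.1,-0.7,-1],"yaw":0},{"dp":[0,-0.2,-2],"yaw":0},{"dp":[0,-0.1,-2],"yaw":0},{"dp":[0,0,-0.9],"yaw":0},{"dp":[0,0,0],"yaw":0},{"dp":[0,0,0],"yaw":0}]'
python3 -c "
from h import *
st();d=snap('side','s9');crop(d,230,140,430,310,4,'pics/c10.png')"
```

```text
t: 17.2
ee_pos: [0.5283, -0.1839, 0.0521]
eef_rot: [-0.013, 0.916, 0.4, 0.007]
contact_force: [-0.6, 0.7, 0.5]
grip_width: -0.0002
t 17.2 pos [ 0.5283 -0.1839  0.0521] toolx yaw 47.19 toolz [ 0.002  0.028 -1.   ] F [-0.65  0.74  0.48] q6 1.97
```

View pics/c10.png

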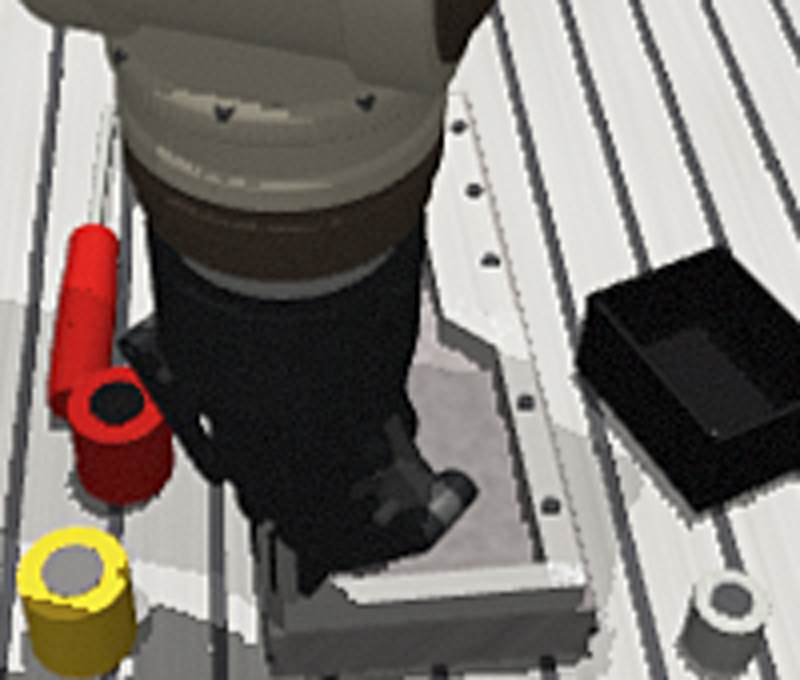

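```bash
python3 -m pendant '[{"dp":[-0.2,0.3,-0.1],"yaw":0},{"dp":[-0.1,0.3,0],"yaw":0},{"dp":[0.2,0.2,0],"yaw":0},{"dp":[0.2,0.2,0],"yaw":0},{"dp":[0.2,0.2,0],"yaw":0},{"dp":[0.15,0.15,0],"yaw":0},{"dp":[0.15,0.15,0],"yaw":0},{"dp":[0.15,0.15,0],"yaw":0}]'
python3 -c "
from h import *
st()"
```

```text
t: 18.05
ee_pos: [0.538, -0.1662, 0.0541]
eef_rot: [-0.011, 0.916, 0.401, 0.008]
contact_force: [-1.3, -1.0, 1.0]
grip_width: 0.0
t 18.05 pos [ 0.538  -0.1662  0.0541] toolx yaw 47.25 toolz [ 0.007  0.027 -1.   ] F [-1.3  -0.98  0.95] q6 2.0
```

```bash
python3 -m pendant '[{"dp":[0.2,0.2,-0.1],"yaw":0},{"dp":[0.2,0.2,-0.1],"yaw":0},{"dp":[0.2,0.2,-0.1],"yaw":0},{"dp":[0.2,0.2,0],"yaw":0},{"dp":[0.2,0.2,0],"yaw":0},{"dp":[0.2,0.2,0],"yaw":0},{"dp":[0.15,0.15,0],"yaw":0},{"dp":[0,0,0],"yaw":0}]'
python3 -c "
from h import *
st();d=snap('side','s10');snap('scene','sc10');crop(d,230,140,430,310,4,'pics/c11.png');bushes('sc10')"
```

```text
t: 18.85
ee_pos: [0.5528, -0.1515, 0.0507]
eef_rot: [-0.011, 0.916, 0.401, 0.008]
contact_force: [0.3, -1.1, 1.5]
grip_width: 0.0005
t 18.85 pos [ 0.5528 -0.1515  0.0507] toolx yaw 47.25 toolz [ 0.006  0.027 -1.   ] F [ 0.33 -1.12  1.48] q6 2.04
sc10 [[0.5716999769210815, -0.00559999980032444, 295], [0.5708000063896179, -0.1354999989271164, 352]]
```

View pics/c11.png

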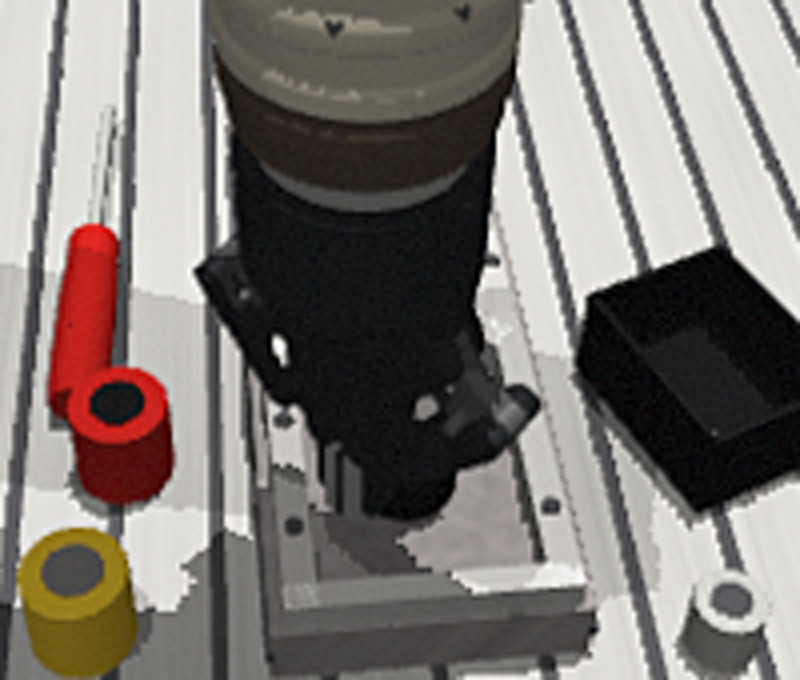

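View pics/sc10.png

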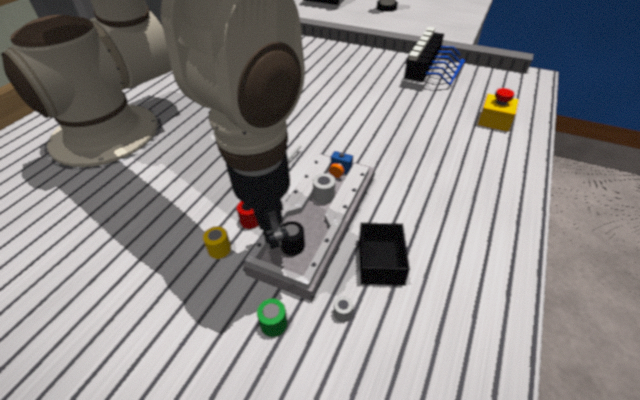

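```bash
python3 -m pendant '[{"dp":[0.15,0.1,0],"yaw":0},{"dp":[0.15,0.1,0],"yaw":0},{"dp":[0.1,0,0],"yaw":0},{"dp":[0,0,0],"yaw":0},{"dp":[-0.3,-0.3,0],"yaw":0},{"dp":[-0.4,-0.4,1],"yaw":0},{"dp":[0,-1,3],"yaw":0},{"dp":[0,-1,2],"yaw":0}]'
python3 -m pendant '[{"dp":[0.7,-1,0],"yaw":7.5},{"dp":[0.7,-0.8,0],"yaw":7.5},{"dp":[0.6,-0.2,0],"yaw":7.5},{"dp":[0.6,0,0],"yaw":7.5},{"dp":[0.6,0,0],"yaw":7.5},{"dp":[0.3,0,0],"yaw":7},{"dp":[0,0,0],"yaw":0},{"dp":[0,0,0],"yaw":0}]'
python3 -c "
from h import *
st();d=snap('side','s11');snap('scene','sc11');crop(d,230,140,430,310,4,'pics/c12.png');bushes('s11');bushes('sc11')"
```

```text
t: 19.75
ee_pos: [0.5468, -0.1763, 0.1105]
eef_rot: [-0.013, 0.916, 0.401, 0.006]
contact_force: [1.6, -1.0, 0.0]
grip_width: -0.0003
t: 20.55
ee_pos: [0.5827, -0.2024, 0.1219]
eef_rot: [-0.011, 0.687, 0.726, 0.005]
contact_force: [-1.1, 0.8, 0.3]
grip_width: -0.0
t 20.55 pos [ 0.5827 -0.2024  0.1219] toolx yaw 93.14 toolz [-0.009  0.022 -1.   ] F [-1.08  0.75  0.32] q6 1.17
s11 [[0.5586000084877014, -0.00279999990016222, 78], [0.5688999891281128, -0.13850000500679016, 83]]
sc11 [[0.5813999772071838, -0.12849999964237213, 184], [0.5716999769210815, -0.00559999980032444, 293]]
```

View pics/c12.png

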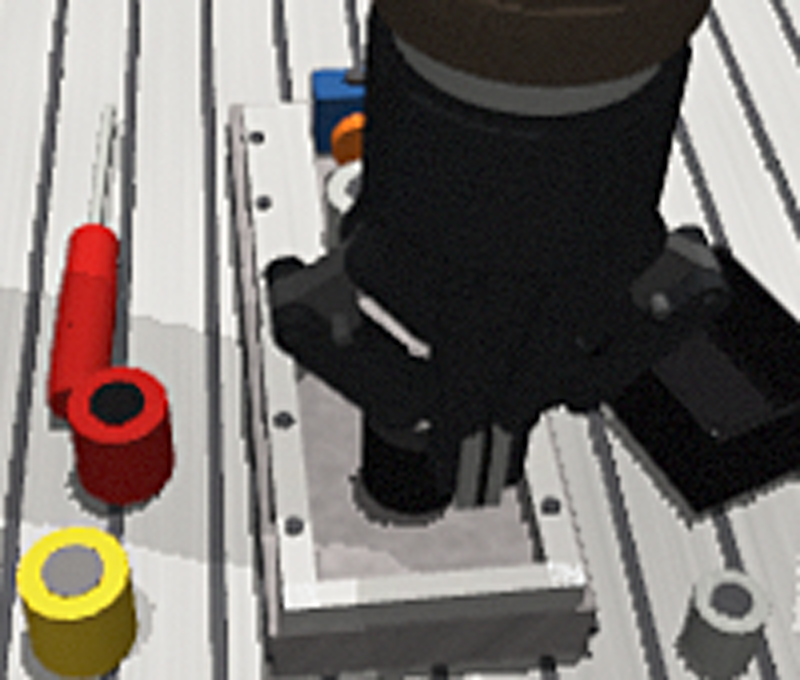

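View pics/sc11.png

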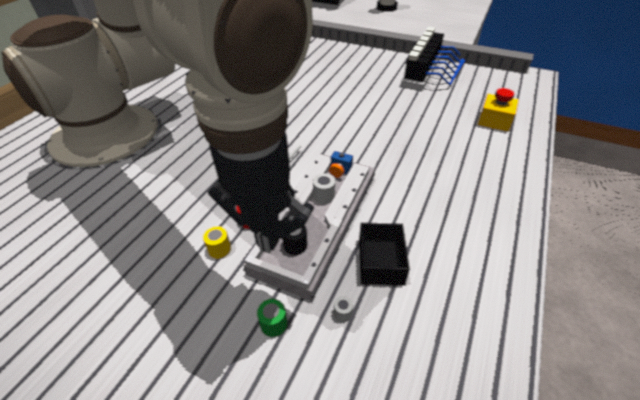

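```bash
python3 -c "
from h import *
d=load('s11');print(pix(d,230+407/4,140+521/4,.03)); print(pix(d,230+360/4,140+490/4,.03),pix(d,230+455/4,140+490/4,.03))
d=load('s4');print(pix(d,230+363/4,140+560/4,.03))"
```

```text
[ 0.57246142 -0.14784666  0.03      ]
[ 0.55621989 -0.13228024  0.03      ] [ 0.59208252 -0.13479441  0.03      ]
[ 0.55470005 -0.16403503  0.03      ]
```

```bash
python3 -m pendant '[{"dp":[-0.4,0.4,-1.5],"yaw":-1.3},{"dp":[-0.3,0.5,-2],"yaw":0},{"dp":[0,0.3,-2],"yaw":0},{"dp":[0,0,-1],"yaw":0},{"dp":[0,0,0],"yaw":0},{"dp":[0,0,0],"yaw":0}]'
python3 -c "
from h import *
st()"
```

```text
t: 21.25
ee_pos: [0.5748, -0.1906, 0.0573]
eef_rot: [-0.009, 0.7, 0.714, 0.006]
contact_force: [0.6, -0.4, -0.0]
grip_width: -0.0001
t 21.25 pos [ 0.5748 -0.1906  0.0573] toolx yaw 91.18 toolz [-0.006  0.021 -1.   ] F [ 0.62 -0.43 -0.04] q6 1.22
```

```bash
python3 -m pendant '[{"dp":[0,0.3,-0.3],"yaw":0.4},{"dp":[0,0.4,-0.2],"yaw":0},{"dp":[0,0.4,-0.1],"yaw":0},{"dp":[0,0.4,0],"yaw":0},{"dp":[0,0.3,0],"yaw":0},{"dp":[0,0.2,0],"yaw":0},{"dp":[0,0.2,0],"yaw":0},{"dp":[0,0.2,0],"yaw":0}]'
python3 -c "
from h import *
st()"
```

```text
t: 22.05
ee_pos: [0.5763, -0.1652, 0.054]
eef_rot: [-0.007, 0.697, 0.717, 0.006]
contact_force: [0.1, -0.4, -0.3]
grip_width: 0.0003
t 22.05 pos [ 0.5763 -0.1652  0.054 ] toolx yaw 91.56 toolz [-0.002  0.02  -1.   ] F [ 0.06 -0.45 -0.33] q6 1.26
```

```bash
python3 -m pendant '[{"dp":[-0.05,0.2,-0.1],"yaw":0},{"dp":[-0.05,0.2,-0.1],"yaw":0},{"dp":[-0.03,0.3,-0.1],"yaw":0},{"dp":[0,0.3,0],"yaw":0},{"dp":[0,0.3,0],"yaw":0},{"dp":[-0.01,0.3,0],"yaw":0},{"dp":[-0.01,0.3,0],"yaw":0},{"dp":[-0.01,0.3,0],"yaw":0}]'
python3 -m pendant '[{"dp":[-0.01,0.3,0],"yaw":0},{"dp":[-0.01,0.3,0],"yaw":0},{"dp":[-0.01,0.3,0],"yaw":0},{"dp":[-0.01,0.3,0],"yaw":0},{"dp":[0,0.2,0],"yaw":0},{"dp":[0,0.2,0],"yaw":0}]'
python3 -c "
from h import *
st();d=snap('side','s12');snap('scene','sc12');crop(d,230,140,430,310,4,'pics/c13.png');bushes('sc12')"
```

```text
t: 22.85
ee_pos: [0.5745, -0.1417, 0.0507]
eef_rot: [-0.007, 0.698, 0.716, 0.006]
contact_force: [-0.1, -0.3, 0.4]
grip_width: 0.0002
t: 23.45
ee_pos: [0.574, -0.124, 0.0507]
eef_rot: [-0.007, 0.697, 0.717, 0.006]
contact_force: [-0.6, 0.0, -0.5]
grip_width: -0.0
t 23.45 pos [ 0.574  -0.124   0.0507] toolx yaw 91.55 toolz [-0.002  0.019 -1.   ] F [-0.63  0.03 -0.53] q6 1.32
sc12 [[0.5723999738693237, -0.00559999980032444, 274], [0.5771999955177307, -0.10890000313520432, 85]]
```

View pics/c13.png

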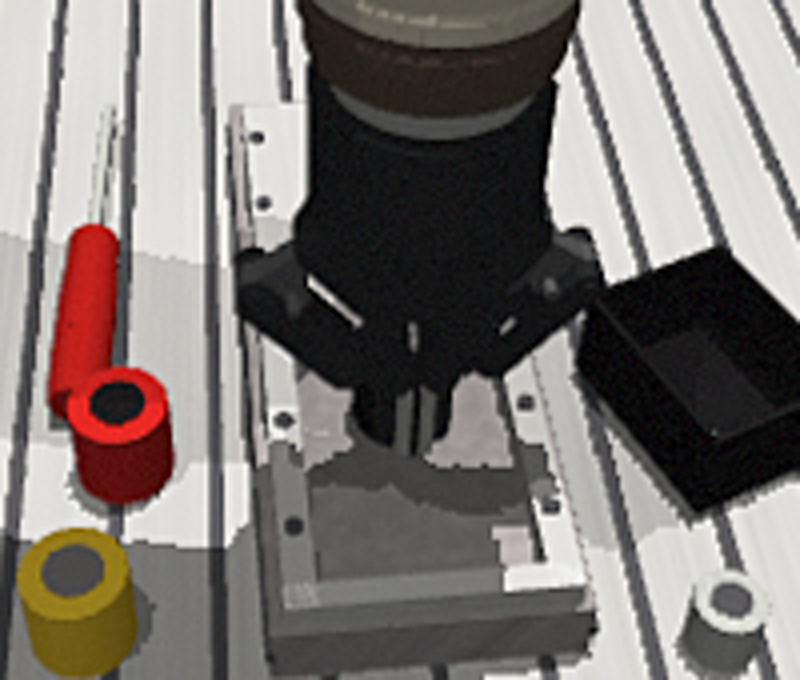

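```bash
python3 -m pendant '[{"dp":[-0.01,0.3,0],"yaw":0},{"dp":[-0.01,0.3,0],"yaw":0},{"dp":[-0.01,0.3,0],"yaw":0},{"dp":[0,0.2,0],"yaw":0},{"dp":[0,0.2,0],"yaw":0},{"dp":[0,0.2,0],"yaw":0}]'
python3 -m pendant '[{"dp":[0,0.2,0],"yaw":0},{"dp":[0,0.2,0],"yaw":0},{"dp":[0,0.2,0],"yaw":0},{"dp":[0,0.2,0],"yaw":0}]'
python3 -m pendant '[{"dp":[0,0.2,0],"yaw":0},{"dp":[0,0.2,0],"yaw":0},{"dp":[0,0.2,0],"yaw":0},{"dp":[0,0.2,0],"yaw":0}]'
python3 -c "
from h import *
st();d=snap('side','s13');snap('scene','sc13');crop(load('sc13'),230,140,400,300,4,'pics/c14.png');bushes('sc13')"
```

```text
t: 24.15
ee_pos: [0.5737, -0.108, 0.0507]
eef_rot: [-0.007, 0.698, 0.716, 0.006]
contact_force: [-0.1, -0.5, -0.3]
grip_width: 0.0002
t: 24.55
ee_pos: [0.5738, -0.0993, 0.0507]
eef_rot: [-0.007, 0.698, 0.716, 0.006]
contact_force: [-0.8, -0.2, -0.2]
grip_width: -0.0001
t: 24.95
ee_pos: [0.5737, -0.0906, 0.0507]
eef_rot: [-0.007, 0.698, 0.716, 0.006]
contact_force: [-0.0, -1.4, -0.0]
grip_width: -0.0003
t 24.95 pos [ 0.5737 -0.0906  0.0507] toolx yaw 91.53 toolz [-0.002  0.019 -1.   ] F [-0.   -1.37 -0.01] q6 1.38
sc13 [[0.578499972820282, -0.09839999675750732, 52], [0.5784000158309937, -0.01850000023841858, 77]]
```

View pics/c14.png

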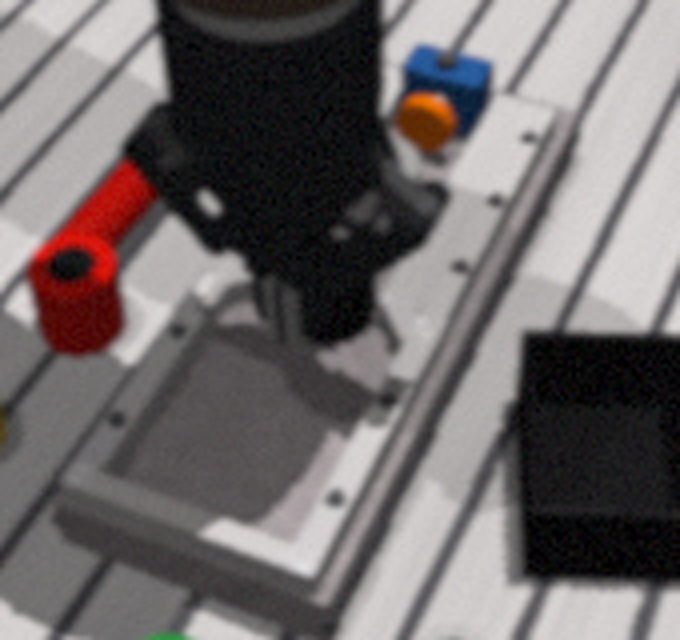

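```bash
python3 -m pendant '[{"dp":[0,0.2,0],"yaw":0},{"dp":[0,0.2,0],"yaw":0},{"dp":[0,0.2,0],"yaw":0},{"dp":[0,0.2,0],"yaw":0},{"dp":[0,0.2,0],"yaw":0},{"dp":[0,0.2,0],"yaw":0}]'
python3 -m pendant '[{"dp":[0,0.2,0],"yaw":0},{"dp":[0,0.2,0],"yaw":0},{"dp":[0,0.2,0],"yaw":0},{"dp":[0,0.2,0],"yaw":0},{"dp":[0,0.2,0],"yaw":0},{"dp":[0,0.2,0],"yaw":0}]'
python3 -c "
from h import *
st();snap('wrist','w13')"
```

```text
t: 25.65
ee_pos: [0.5737, -0.0777, 0.0507]
eef_rot: [-0.007, 0.698, 0.716, 0.006]
contact_force: [0.0, -0.9, 0.2]
grip_width: 0.0001
t: 26.25
ee_pos: [0.5738, -0.0649, 0.0508]
eef_rot: [-0.007, 0.698, 0.716, 0.006]
contact_force: [-0.9, -1.3, 0.4]
grip_width: -0.0
t 26.25 pos [ 0.5738 -0.0649  0.0508] toolx yaw 91.52 toolz [-0.002  0.019 -1.   ] F [-0.88 -1.27  0.39] q6 1.42
```

View pics/w13.png

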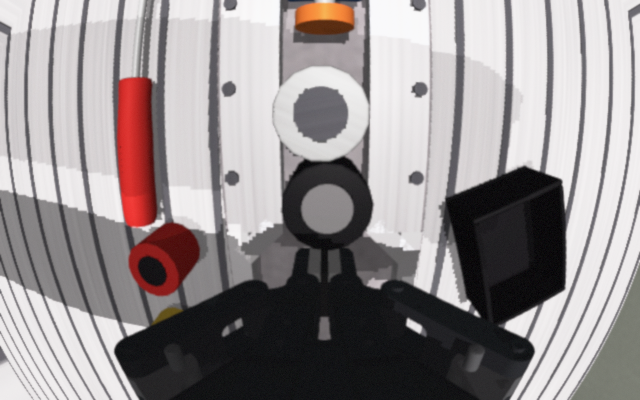

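Wrist picture: silver (320,113) leads, black (326,208) is right behind it in the lane, and the orange pad (324,18) is still ahead. I'll go on gently and feel for the pad.

```bash
python3 -m pendant '[{"dp":[0,0.2,0],"yaw":0},{"dp":[0,0.2,0],"yaw":0},{"dp":[0,0.2,0],"yaw":0},{"dp":[0,0.2,0],"yaw":0},{"dp":[0,0.2,0],"yaw":0}]'
python3 -m pendant '[{"dp":[0,0.15,0],"yaw":0},{"dp":[0,0.1,0],"yaw":0}]'
python3 -m pendant '[{"dp":[0,0.1,0],"yaw":0},{"dp":[0,0.1,0],"yaw":0}]'
python3 -m pendant '[{"dp":[0,0.1,0],"yaw":0},{"dp":[0,0.1,0],"yaw":0}]'
```

```text
t: 26.8
ee_pos: [0.5737, -0.0539, 0.0508]
eef_rot: [-0.007, 0.698, 0.716, 0.006]
contact_force: [0.2, -1.6, 0.4]
grip_width: -0.0002
t: 27.0
ee_pos: [0.5737, -0.051, 0.0507]
eef_rot: [-0.007, 0.698, 0.716, 0.006]
contact_force: [0.0, -1.5, 0.0]
grip_width: 0.0002
t: 27.2
ee_pos: [0.5738, -0.0489, 0.0508]
eef_rot: [-0.007, 0.698, 0.716, 0.006]
contact_force: [0.2, -0.7, -1.2]
grip_width: -0.0003
t: 27.4
ee_pos: [0.5737, -0.0468, 0.0507]
eef_rot: [-0.007, 0.698, 0.716, 0.006]
contact_force: [0.3, -0.8, -0.3]
grip_width: -0.0
```

```bash
python3 -m pendant '[{"dp":[0,0.1,0],"yaw":0},{"dp":[0,0.1,0],"yaw":0}]'
python3 -m pendant '[{"dp":[0,0.1,0],"yaw":0},{"dp":[0,0.1,0],"yaw":0}]'
```

```text
t: 27.6
ee_pos: [0.5737, -0.0446, 0.0507]
eef_rot: [-0.007, 0.698, 0.716, 0.006]
contact_force: [0.5, -2.4, -0.3]
grip_width: 0.0007
t: 27.8
ee_pos: [0.5738, -0.0426, 0.0508]
eef_rot: [-0.007, 0.698, 0.716, 0.006]
contact_force: [-0.1, -2.3, 0.4]
grip_width: -0.0
```

```bash
python3 -m pendant '[{"dp":[0,0.1,0],"yaw":0}]'
python3 -m pendant '[{"dp":[0,0.1,0],"yaw":0}]'
python3 -m pendant '[{"dp":[0,0.05,0],"yaw":0}]'
```

```text
t: 27.9
ee_pos: [0.5738, -0.0418, 0.0508]
eef_rot: [-0.007, 0.698, 0.716, 0.006]
contact_force: [0.6, -3.4, -0.5]
grip_width: 0.0
t: 28.0
ee_pos: [0.5739, -0.0413, 0.0508]
eef_rot: [-0.006, 0.698, 0.716, 0.005]
contact_force: [0.1, -5.3, 0.3]
grip_width: 0.0
t: 28.1
ee_pos: [0.574, -0.0413, 0.0509]
eef_rot: [-0.006, 0.698, 0.716, 0.005]
contact_force: [0.4, -5.6, -0.3]
grip_width: 0.0
```

```bash
python3 -m pendant '[{"dp":[0,0.08,0],"yaw":0}]'
python3 -m pendant '[{"dp":[0,0.1,0],"yaw":0}]'
```

```text
t: 28.2
ee_pos: [0.574, -0.0411, 0.0509]
eef_rot: [-0.005, 0.698, 0.716, 0.005]
contact_force: [0.3, -6.2, -0.8]
grip_width: -0.0
t: 28.3
ee_pos: [0.5741, -0.0409, 0.051]
eef_rot: [-0.005, 0.698, 0.716, 0.004]
contact_force: [0.9, -6.9, -0.1]
grip_width: -0.0
```

```bash
python3 -m pendant '[{"dp":[0,0.13,0],"yaw":0}]'
python3 -m pendant '[{"dp":[0,0.14,0],"yaw":0}]'
```

```text
t: 28.4
ee_pos: [0.5742, -0.0404, 0.0511]
eef_rot: [-0.004, 0.699, 0.715, 0.004]
contact_force: [-0.4, -7.9, -0.5]
grip_width: 0.0002
t: 28.5
ee_pos: [0.5743, -0.0401, 0.0512]
eef_rot: [-0.003, 0.699, 0.715, 0.003]
contact_force: [0.9, -8.6, 0.4]
grip_width: -0.0
```

```bash
python3 -m pendant '[{"dp":[0,0.13,0],"yaw":0}]'
python3 -m pendant '[{"dp":[0,0.12,0],"yaw":0}]'
```

```text
t: 28.6
ee_pos: [0.5743, -0.0401, 0.0513]
eef_rot: [-0.002, 0.699, 0.715, 0.002]
contact_force: [0.4, -9.6, -0.2]
grip_width: 0.0002
t: 28.7
ee_pos: [0.5743, -0.04, 0.0514]
eef_rot: [-0.001, 0.7, 0.714, 0.001]
contact_force: [-0.5, -9.6, -0.3]
grip_width: -0.0002
```

```bash
python3 -m pendant '[{"dp":[0,0.1,0],"yaw":0}]'
python3 -m pendant '[{"dp":[0,0.1,0],"yaw":0}]'
python3 -m pendant '[{"dp":[0,0.1,0],"yaw":0}]'
```

```text
t: 28.8
ee_pos: [0.5743, -0.0401, 0.0514]
eef_rot: [-0.0, 0.7, 0.714, 0.0]
contact_force: [-0.2, -7.1, -1.0]
grip_width: -0.0003
t: 28.9
ee_pos: [0.5743, -0.0402, 0.0514]
eef_rot: [0.0, 0.7, 0.714, -0.0]
contact_force: [-0.1, -8.2, 0.2]
grip_width: 0.0001
t: 29.0
ee_pos: [0.5743, -0.0402, 0.0514]
eef_rot: [0.001, 0.701, 0.713, -0.001]
contact_force: [0.5, -8.3, 0.0]
grip_width: 0.0001
```

```bash
python3 -m pendant '[{"dp":[0,0.12,0],"yaw":0}]'
python3 -m pendant '[{"dp":[0,0.12,0],"yaw":0}]'
python3 -m pendant '[{"dp":[0,0.12,0],"yaw":0}]'
python3 -m pendant '[{"dp":[0,0.12,0],"yaw":0}]'
```

```text
t: 29.1
ee_pos: [0.5743, -0.0401, 0.0515]
eef_rot: [0.002, 0.701, 0.713, -0.002]
contact_force: [-0.1, -8.8, -0.4]
grip_width: -0.0001
t: 29.2
ee_pos: [0.5743, -0.0402, 0.0516]
eef_rot: [0.003, 0.702, 0.713, -0.003]
contact_force: [-0.5, -8.7, 0.3]
grip_width: 0.0001
t: 29.3
ee_pos: [0.5743, -0.0402, 0.0516]
eef_rot: [0.004, 0.702, 0.712, -0.004]
contact_force: [0.2, -8.5, 0.8]
grip_width: -0.0001
t: 29.4
ee_pos: [0.5743, -0.0402, 0.0517]
eef_rot: [0.005, 0.702, 0.712, -0.005]
contact_force: [0.1, -9.2, -0.1]
grip_width: -0.0001
```

```bash
python3 -m pendant '[{"dp":[0,0.12,0],"yaw":0},{"dp":[0,0.12,0],"yaw":0}]'
python3 -m pendant '[{"dp":[0,0.12,0],"yaw":0},{"dp":[0,0.12,0],"yaw":0}]'
python3 -m pendant '[{"dp":[0,0.12,0],"yaw":0},{"dp":[0,0.12,0],"yaw":0}]'
```

```text
t: 29.6
ee_pos: [0.5743, -0.0402, 0.0519]
eef_rot: [0.006, 0.703, 0.711, -0.006]
contact_force: [-0.2, -8.6, -0.3]
grip_width: 0.0001
t: 29.8
ee_pos: [0.5743, -0.0402, 0.052]
eef_rot: [0.008, 0.704, 0.71, -0.008]
contact_force: [1.3, -8.5, -0.1]
grip_width: 0.0001
t: 30.0
ee_pos: [0.5743, -0.0402, 0.0522]
eef_rot: [0.01, 0.705, 0.71, -0.01]
contact_force: [-0.6, -9.0, -0.1]
grip_width: 0.0001
```

Steady 8.3–9.2 N from 28.9 s to 30.0 s. Now I let go gently, back off and clear.

```bash
python3 -m pendant '[{"dp":[0,0,0],"yaw":0},{"dp":[0,-0.1,0],"yaw":0},{"dp":[0,-0.1,0],"yaw":0},{"dp":[0,-0.2,0],"yaw":0},{"dp":[0,-0.3,0],"yaw":0},{"dp":[0,-0.5,0],"yaw":0},{"dp":[0,-0.8,1],"yaw":0},{"dp":[0,-1,3],"yaw":0}]'
python3 -m pendant '[{"dp":[0,0,4],"yaw":0},{"dp":[0,0,4],"yaw":0},{"dp":[-2,-1,3],"yaw":0},{"dp":[-4,-1,0],"yaw":0},{"dp":[-4,-1,0],"yaw":0},{"dp":[-4,-1,0],"yaw":0},{"dp":[-4,0,0],"yaw":0},{"dp":[0,0,0],"yaw":0}]'
python3 -c "
from h import *
st();d=snap('side','s14');snap('scene','sc14');crop(d,230,140,430,310,4,'pics/c15.png');crop(load('sc14'),230,140,400,300,4,'pics/c16.png');bushes('s14');bushes('sc14')"
```

```text
t: 30.8
ee_pos: [0.5719, -0.0709, 0.0896]
eef_rot: [0.007, 0.704, 0.71, -0.012]
contact_force: [0.0, -1.1, -0.0]
grip_width: 0.0002
t: 31.6
ee_pos: [0.3865, -0.1164, 0.2144]
eef_rot: [0.012, 0.705, 0.709, -0.008]
contact_force: [1.1, -0.4, -0.3]
grip_width: -0.0001
t 31.6 pos [ 0.3865 -0.1164  0.2144] toolx yaw 90.36 toolz [ 0.005 -0.029 -1.   ] F [ 1.09 -0.38 -0.26] q6 1.29
s14 [[0.5695000290870667, 0.025800000876188278, 275], [0.5741999745368958, -0.01360000018030405, 307]]
sc14 [[0.5752000212669373, -0.014299999922513962, 293], [0.5703999996185303, 0.025699999183416367, 266]]
```

View pics/c15.png

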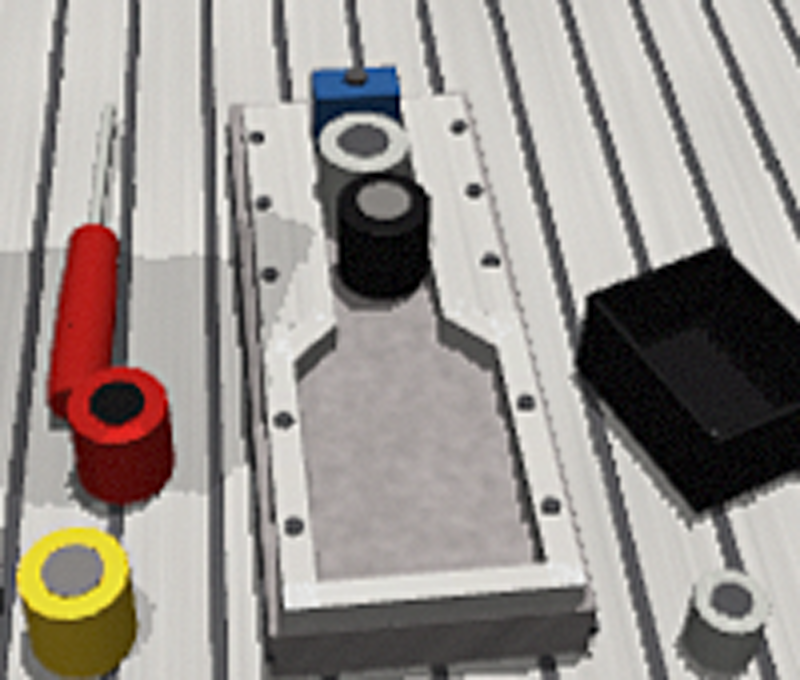

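View pics/sc14.png

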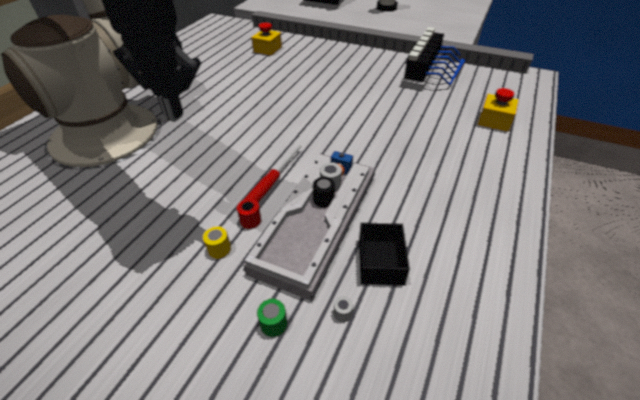

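```bash
python3 -m pendant '[{"dp":[0,0,0],"yaw":0},{"dp":[0,0,0],"yaw":0},{"dp":[0,0,0],"yaw":0}]'; python3 -c "
from cell import close_job
print(close_job())"
```

```text
t: 32.0
ee_pos: [0.3915, -0.1168, 0.214]
eef_rot: [0.012, 0.704, 0.71, -0.008]
contact_force: [-0.4, 0.3, 0.5]
grip_width: 0.0001
the job is handed in; nothing more can be done
None
```

The job is done and was handed in at 32 s. With the gripper shut, I pushed the black bush back about 60 mm, slid the silver one along its shoulder into the lane and brought the black one in behind it.

**Press:** I pressed the pair on the buffer and felt it yield at about 3 N/mm, as described. The reading reached 9.6 N, dipped once to 7.1 N, then held at 8.2–9.2 N from 28.9 to 30.0 s, and I let go slowly. 9.6 N was the highest force at any reading. Forces were only read at the end of each call, so short peaks in between were not seen.

**Last pictures:** Both bushes stand upright in the lane, silver first and black touching it (centres 40 mm apart). The spare, the bin, the screwdriver and the look-alikes are where they were, and the robot is clear of everything.

**Small disagreement:** The black bush measured about 2 mm further back than the arm's contact position implied, which is within the camera calibration. Contact between the silver bush and the pad after release was judged from the force readings and the springback. It could not be seen directly.

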